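Read a heat-sink clamp gap with the taper gauge

ROBOT

A 6-joint arm with a two-finger parallel gripper is mounted at the origin on the work surface. World frame = base frame: x ahead of the robot, y to its left, z up, the work surface at z = 0. Lengths are in mm, angles in degrees, forces in N, time in s.
With the tool pointing down it reaches from about 300 to 850 mm from the base axis. Payload 4.2 kg.
Tool frame: the origin (TCP) lies between the finger pads; the fingertips stand 14 mm ahead of it and the grasp point (between the pads) lies 5 mm behind it; z points along the fingers, y is the line along which they close (so a half turn about z gives the same grasp; the last joint's range is limited). The gripper opens to 91 mm and grips with 3 to 60 N. Pads are 32 mm wide; open, the fingers measure 118 mm over their backs; the gripper's body (76 mm by 178 mm) begins 60 mm behind the grasp point.
Start: joints at [69.958, 18.312, 89.639, -0, 72.044, -1.146], TCP at [186.218, 544.026, 227.976] pointing down, gripper open.
Joint ranges: [-177.97, 177.97], [-48.28, 115.42], [12.27, 149.76], [-77.06, 257.06], [2.81, 150.46], [-146.56, 146.56]. Speed limits (degrees/s): [147.25, 147.25, 180, 180, 180, 180].

INTERFACE

Orientations are given as [roll, pitch, yaw] about the fixed x, y, z axes, in that order (R = Rz(yaw) Ry(pitch) Rx(roll)).
In Python, from workcell import * gives the robot as it stands. The module is installed in compiled form; this text tells all that it offers.
- The arm moves only by the tool send_rows, never from a script. Its argument "deltas" is a list of rows, each a list of 2 entries, a list of its own where there are three numbers: the shift along the tool's x, y, z normalised to -1 to 1, where 1 is 0.5 m, then the turn, a rotation vector about the tool's x, y, z normalised to -1 to 1, where 1 is 0.5 rad. A call has 1 to 10 rows; each row shifts and turns the commanded pose from where the row before left it, along the tool's axes as they then stand; what a row does not reach is not made up. A row lasts 1/10 s, in which the tool goes at most 50 mm and 8.59 degrees, less where a joint would pass 70% of its speed; a pose out of reach is approached as far as the arm can. A call with a number of a shift or a turn outside -1 to 1 is refused whole. A call with a gripper value outside its range is refused whole. "grip" is the closure, from 0 (fully open) to 1 (shut), set as the call begins (left out, the last holds). The fingers move at their own pace and stop on an object; "grip_force" is the grip in N (left out, the last holds). Time passes only in rows, so rows that do not move let the fingers close. It gives the time, the measured TCP pose, the force, the opening and the grip force at its end, in the units of the state.
- state(): the state, without advancing time (a new reading comes with each control period).
- grab_frame(name): name is "side" or "top" or "wrist"; returns the picture (420x560x3 uint8, red, green, blue); there is no depth.
- calibration(name): a dict with "mtx" (3x3 intrinsics, pixels), "R" (3x3) and "t" (3): a world point X has camera coordinates R X + t. Camera axes: x right, y down, z forward; pixel columns grow to the right and rows downward; lengths in mm; the calibration is good to about 2 mm. A picture is of the moment at which its call begins: read the wrist's pose just before it. calibration takes no time and is no camera call; for the wrist camera it gives the pose at the moment of the call.
- job_done(): hands the job in; it is judged then, once.
Trained networks look in the newest picture that a camera, given by its name, has taken for a name from the list of things; names that differ only in an ending like _2 or _b are one class to them, and where a whole thing is asked for, a point or a joint stands for the part that bears it (a point fixed in the world has none). Each returns a list of dicts, best first, with "p" (0 to 1); they miss things now and then, are a little off and sometimes report something else, mostly with a low value. They report only what shows in the picture. A call takes as long as a camera call. They do not tell look-alikes from the thing itself.
- trace(camera, label): "pixels" (420x560 bool, what is visible of it) and "bbox" ([left, top, width, height] in pixels, round what is visible of it).
The state is a dict: "time_s": time; "qpos": joint angles; "qvel": joint speeds; "effort": joint torques, N m; "ee_pos": TCP position; "ee_rot": TCP orientation; "force": force on the tool from outside, world axes, zero at the start; "torque": the same for the moment, N m; "gripper_width": finger opening in mm; "gripper_force": force on a finger pad.
Only numpy, scipy, OpenCV 4.12 (cv2) and the standard library are available. Lean on these libraries where they do the work, as an engineer would, in place of code of your own. Each camera call takes 0.05 s, during which the arm holds its last target. There are 200 camera calls.

TASK

The gap between the heat sink of the open power supply and its sprung clamp plate is to be read with the taper gauge kept in the lidded steel pot. Lift the lid off by its knob and set it down right way up on clear bench, draw the gauge out by its handle, and slide its blade straight down between heat sink and plate until it drags snugly on both, a light drag of a few newtons, without forcing it. Finish still holding the gauge upright and still at that depth for the reading, and leave everything else on the bench where it is.

Things in the scene. Friction and masses are not known exactly. Their poses are not given: they have to be found in the camera images.
- pot: Steel pot, plain cylinder 100 mm across, 84 mm high to its rim, 0.9 kg, loose. Origin: centre of its underside, z up. Inside, a black block (top 82 mm above the origin) has three parallel slots, long sides along the pot's x; the gauge stands in the middle one, on the pot's axis.
- lid: The pot's loose steel lid, about 0.2 kg: round cap 100 mm across, flat top 56 mm above its origin, in its middle a black knob (24 mm across from 62 to 84 mm above the origin, on a 16 mm neck). Origin: centre of its underside, the foot of a 6 mm locating rim inside the pot's; 78 mm above the pot's origin when on the pot, z = 0 when set right way up on the bench. z up.
- lid_knob (a point): Where to grip the knob: on the lid's axis, 78 mm above the lid's origin, 22 mm above the lid's flat top.
- gauge: Taper gauge, 0.07 kg. Origin: shoulder, the centre of the handle's underside; z up. Above it a black handle 24 (x) by 14 (y) by 42 mm high; below it a steel blade 14 mm wide (x), 75 mm long, tapering in y on both faces alike from 7.6 mm thick at the shoulder to 1.6 mm at the tip (1 in 12.5). Its shoulder rests on the pot's block, x along the pot's x; it lifts straight out, 1.5 mm play in the slot.
- gauge_grip (a point): Where to grip the handle from above: on its axis, 24 mm above the shoulder (18 mm below the handle's top), 99 mm above the blade's tip.
- gauge_tip (a point): The blade's tip, 75 mm below the gauge's origin.
- psu: Open bench power supply, fixed: aluminium chassis tray 170 mm (x) by 245 mm (y) with a green board, transformer, capacitors and, along its right (-y) end, the heat sink. Nothing in it stands higher than 70 mm but the heat sink and clamp. Origin: on the bench under it, z up.
- heatsink: Finned aluminium heat sink fixed to the supply, 150 mm long (x) and 85 mm high, fins to -y. Its flat face looks to +y. Its origin is that of the supply; same axes.
- sink_mouth (a point): On the heat sink's flat face, facing the middle of the clamp plate, at the mouth of the gap, 82 mm above the bench (above it a bevel leads in, 3 mm high, 3 mm back). x along the gap, y out of the face across the gap, z up. The gap runs from here to plate_mouth between parallel upright faces and is free for 75 mm below the mouth.
- clamp: Steel angle bracket fixed to the supply's board that carries the sprung plate on four pins with coil springs. Its axes are those of the supply; its origin is below the middle of the plate's face at rest, on the bench. The supply's bracket is set differently each time: the gap at rest is 2.8 to 4 mm.
- plate_mouth (a point): Middle of the clamp plate's face towards the heat sink, at the mouth of the gap, 82 mm above the bench (above it a lip flares back, to 89 mm). The plate slides back (+y) up to 4 mm against springs, 5 N per mm, no preload. Friction of the blade is about 0.6: a push N on each face is felt as an upward drag of about 1.3 N while sliding down, 0.7 to 0.9 N once stopped.
- clamp_plate: The sprung steel plate, 46 mm wide, 3 mm thick. Its origin is level with the bench below the middle of its face towards the heat sink; axes as the supply's.
- clear_bench (a point): Middle of a clear piece of bench about 180 mm across, to the left of the pots, where the lid can be set down.
- tip_cleaner: Short open black pot of brass wool, 72 mm across, 50 mm high; leave alone. Origin: centre of underside.
- screwdriver: Screwdriver, 190 mm long, lying near the robot; leave alone. Origin: near its middle, on the bench; x towards its tip.
- solder_reel: Reel of solder, 62 mm across, 42 mm high; leave alone. Origin: centre of underside.
- flux_bottle: Small white bottle, 36 mm across, 75 mm high; leave alone. Origin: centre of underside.
- pliers: Blue-handled pliers, 170 mm long, lying flat; leave alone. Origin: at the pivot, on the bench; x towards the jaws.
- multimeter: Red multimeter, 185 by 90 by 45 mm, lying on its back; leave alone. Origin: centre of underside.
- parts_tray: Grey parts tray, 90 by 150 mm, 22 mm high; leave alone. Origin: centre of underside.
Not all that is in view belongs to the job. What is shaped like the lid but blue or red is not meant.

How it is judged (in metres and radians):
On the way, in this order (a step that is already met when the one before it is completed fails the run):
1. the lid is off and stands right way up on the bench, let go (height (world z) of lid below 0.008 m and angle between lid's own z axis and vertical below 0.1 rad and horizontal distance between lid and pot above 0.105 m and contact force between the fingers and lid below 0.1 N and linear speed of lid below 0.02 m/s), for 0.2 s.
2. the gauge is drawn out of the pot in the fingers (contact force between the fingers and gauge above 2 N and z of gauge_tip in the frame of pot above 0.087 m), for 0.1 s.
At the end, for the whole second after the job is handed in: Gauge held (2 N or more), still, upright within 0.1 rad, tip 12 mm or more below the mouth, shoulder 4 mm or more above it; 1 to 12 N on the plate, over 0.5 N on the heat sink, plate pushed back 0.15 to 2.4 mm. Lid released, level on the bench, clear of the pot; pot upright (all of step 1 and contact force between the fingers and gauge above 2 N and contact force between gauge and clamp_plate between 1 and 12 N and contact force between gauge and heatsink above 0.5 N and y of plate_mouth in the frame of clamp between 0.00015 and 0.0024 m and z of gauge_tip in the frame of sink_mouth below -0.012 m and z of gauge in the frame of sink_mouth above 0.004 m and x of gauge_tip in the frame of sink_mouth between -0.022 and 0.022 m and angle between each of gauge, pot's own z axis and vertical below 0.1 rad and linear speed of gauge below 0.01 m/s); the arm keeps its last pose, push and grip.
It fails at once if the blade is forced against the clamp plate or heat sink (over 25 N) (contact force between gauge and clamp_plate above 25 N or contact force between gauge and heatsink above 25 N).
It fails at once if the lid is dropped (contact force between lid and anything else below 0.02 N and height (world z) of lid above 0.025 m).
It fails at once if the pot is pushed about (over 40 mm) or knocked over (distance of pot from where it was at the start of the episode above 0.04 m or angle between pot's own z axis and vertical above 0.3 rad).
It fails at once if a bystander is disturbed (moved over 25 mm) (distance of any of tip_cleaner, screwdriver, solder_reel, flux_bottle, pliers, multimeter, parts_tray from where it was at the start of the episode above 0.025 m).
It also fails if it takes over 72 s, if anything falls off the work surface, if the arm or the gripper's body presses on something with over 40 N, if the wrist force passes 120 N, or if a joint passes its speed limit or range.

## Working session

There is one attempt and no reset: what is moved stays moved. The work goes in short steps, Python scripts to look and compute and a tool call to move; the robot and the scene stay as the last step left them, time stands still between calls to the robot, and variables do not carry over. Pictures are saved under pics/ and viewed, at most 10 in all, crops included, and the job is handed in when it is done.

Besides the shell and the picture viewer there is one more tool, called after "Request:" as name([rows], argument=value, ...), one row to a line, values as JSON. send_rows: Moves the arm, as the interface text tells. Scaled input: -1 to 1 covers 0.5 m each way for a shift and 0.5 rad each way for a turn. Its arguments: {"type":"object","properties":{"deltas":{"type":"array","items":{"type":"array"}},"grip":{"type":"number"},"grip_force":{"type":"number"}},"required":["deltas"]}

```bash
mkdir -p pics; cat > h.py <<'E'
from workcell import *
import numpy as np, cv2
def ray(c,u,v):
    k=calibration(c);R=np.array(k["R"]);t=np.array(k["t"]).ravel();M=np.array(k["mtx"])
    d=R.T@np.linalg.inv(M)@np.array([u,v,1.]);return -R.T@t,d
def atz(c,u,v,z):
    o,d=ray(c,u,v);return o+d*(z-o[2])/d[2]
def px(c,X):
    k=calibration(c);p=np.array(k["mtx"])@(np.array(k["R"])@np.array(X,float)+np.array(k["t"]).ravel());return p[:2]/p[2]
def save(n,im,s=1):
    cv2.imwrite("pics/"+n,cv2.resize(im[:,:,::-1],None,fx=s,fy=s,interpolation=cv2.INTER_CUBIC))
E
python3 - <<'E'
from h import *
ims={c:grab_frame(c) for c in("top","side")}
im=np.vstack([ims["top"],ims["side"]])
save("a_top.png",ims["top"],1.42);save("a_side.png",ims["side"],1.42)
for c in ims:
    o,_=ray(c,280,210);print(c,o.round())
    for n in("lid","lid_knob","pot","heatsink","clamp_plate","clamp","psu"):
        for r in trace(c,n)[:4]:
            if r["p"]>.2:
                ys,xs=np.nonzero(r["pixels"]);print(c,n,round(r["p"],2),r["bbox"],xs.mean().round(1),ys.mean().round(1))
print(state())
E
```

```text
top [ 288.   30. 1340.]
top lid 0.98 [298.1, 236.8, 38.1, 32.8] 315.5 252.6
top lid 0.94 [197.1, 166.4, 33.2, 37.5] 213.8 184.2
top lid 0.82 [211.0, 269.0, 34.3, 34.6] 224.8 287.7
top lid 0.77 [123.8, 257.3, 32.3, 32.1] 138.8 273.4
top lid_knob 0.94 [298.9, 240.9, 31.8, 32.0] 315.5 253.0
top lid_knob 0.76 [123.6, 257.7, 32.3, 31.0] 138.7 273.8
top lid_knob 0.71 [209.0, 270.9, 31.4, 35.3] 224.4 287.8
top lid_knob 0.66 [197.4, 167.2, 34.1, 34.4] 213.6 183.7
top pot 0.64 [207.6, 189.6, 25.5, 18.1] 224.1 199.1
top heatsink 0.85 [336.2, 176.0, 17.8, 50.9] 344.1 198.1
top clamp_plate 0.59 [322.6, 188.0, 16.9, 18.6] 335.1 195.9
top clamp_plate 0.4 [237.3, 146.8, 18.6, 20.1] 248.2 155.5
top clamp 0.67 [321.1, 188.1, 16.8, 18.0] 330.4 198.1
top clamp 0.3 [276.0, 171.0, 79.5, 52.4] 311.6 199.2
top psu 0.89 [276.7, 172.8, 79.0, 51.8] 312.6 199.4
top psu 0.47 [195.6, 166.7, 35.9, 34.1] 213.7 183.8
side [ 275. 1065.  917.]
side lid 0.92 [220.7, 225.5, 37.7, 38.1] 239.5 241.0
side lid 0.91 [208.2, 286.0, 37.3, 44.9] 227.4 310.3
side lid 0.81 [278.9, 338.4, 44.6, 47.8] 300.7 360.8
side lid 0.66 [32
[... 516 characters left out ...]
, 70.0, 67.0] 288.5 207.4
{'time_s': 0.8, 'qpos': array([ 6.99577055e+01,  1.83098537e+01,  8.96394083e+01,  7.47331370e-04,
        7.20462195e+01, -1.14701809e+00]), 'qvel': array([ 0.02766394,  0.034167  , -0.01103282,  0.11197738,  0.02853046,
        0.07218794]), 'effort': array([-6.93849197e-04, -4.12305737e+01, -2.32220399e+01,  7.30236922e-02,
        3.74846009e-02,  2.29842470e-05]), 'ee_pos': array([186.2123789 , 544.00895623, 227.99368527]), 'ee_rot': array([ 1.79995468e+02, -6.20365717e-04,  1.61104493e+02]), 'force': array([ 0.80260736, -0.09276066, -0.71769723]), 'torque': array([ 0.01356516,  0.00193101, -0.0568667 ]), 'gripper_force': 0.0, 'gripper_width': 90.7446460742671}
```

View pics/a_top.png

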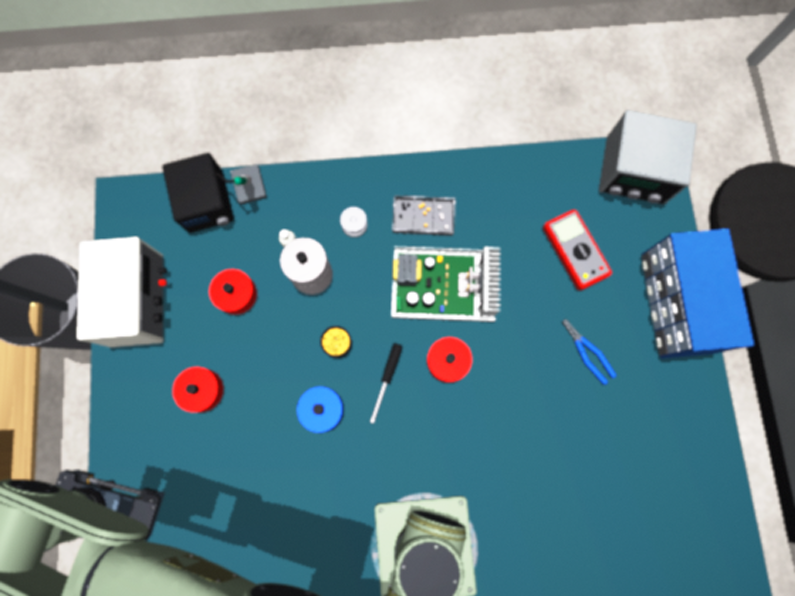

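View pics/a_side.png

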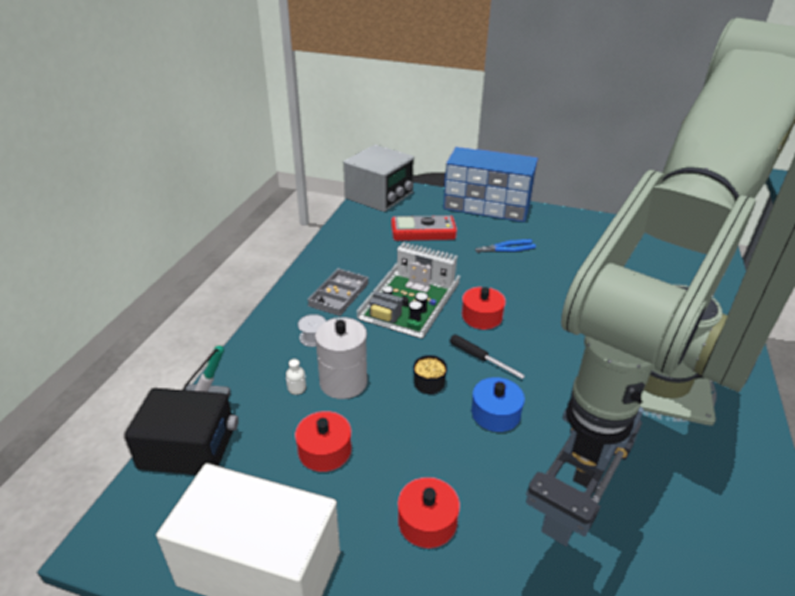

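The steel pot with its lid is at display (304,262) in top and (341,345) in side. The look-alikes in the top view are red (232,290), red (197,389), red (450,360) and blue (319,409), so the steel one is the one I want. The heat sink is at (491,280) and the clamp at (468,284). Next I measure and check with a close crop.

```bash
cat >> h.py <<'E'
def tri(obs):
    A=np.zeros((3,3));b=np.zeros(3);L=[]
    for c,u,v in obs:
        o,d=ray(c,u,v);d/=np.linalg.norm(d);P=np.eye(3)-np.outer(d,d);A+=P;b+=P@o;L.append((o,P))
    X=np.linalg.solve(A,b);return X,[np.linalg.norm(P@(X-o)).round(1) for o,P in L]
E
python3 - <<'E'
from h import *
t=grab_frame("top");s=grab_frame("side")
def knob(im,x0,y0,x1,y1):
    g=im[y0:y1,x0:x1].max(2);ys,xs=np.nonzero(g<70);return xs.mean()+x0,ys.mean()+y0,len(xs)
a=knob(t,200,172,226,192);b=knob(s,228,222,252,240);print(a,b)
print("knob",tri([("top",*a[:2]),("side",*b[:2])]))
for n,u,v,z in(("redA",232/1.42,290/1.42,50),("redB",197/1.42,389/1.42,50),("blue",319/1.42,409/1.42,50),("brass",336/1.42,342/1.42,50),("flux",353/1.42,221/1.42,60),("bottle",287/1.42,237/1.42,60),("sinkTL",485/1.42,247/1.42,85),("sinkBL",485/1.42,312/1.42,85),("clampmid",478/1.42,284/1.42,89),("tip?",262/1.42,350/1.42,0)):
    print(n,atz("top",u,v,z).round())
c=np.hstack([cv2.resize(t[150:220,190:260],(400,400),interpolation=2),cv2.resize(s[210:290,210:290],(400,400),interpolation=2)])
save("b.png",c)
E
```

```text
(np.float64(212.125), np.float64(181.20833333333334), 24) (np.float64(239.5), np.float64(230.19230769230768), 52)
knob (array([646.37843484, 215.26016799, 150.32046524]), [np.float64(0.6), np.float64(0.6)])
redA [612. 396.  50.]
redB [389. 481.  50.]
blue [321. 209.  50.]
brass [469. 162.  50.]
flux [753. 102.  60.]
bottle [727. 260.  60.]
sinkTL [ 655. -200.   85.]
sinkBL [ 503. -182.   85.]
clampmid [ 568. -173.   89.]
tip? [472. 343.   0.]
```

View pics/b.png

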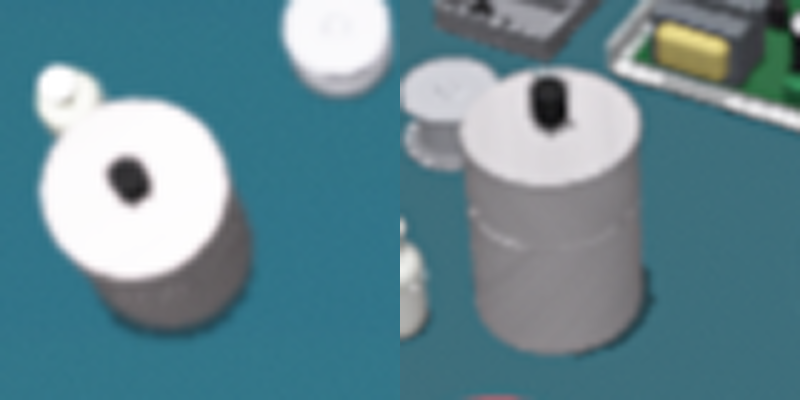

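The crop confirms the bare steel lid with a black knob, on the steel pot. The knob triangulates to (646,215,150) against an expected height of about 151. The clear bench is near (472,343). I'm moving above the pot.

Request:
send_rows([
  [[0,0,0],[0,0,-0.208]],
  [[-0.0828,-0.0451,-0.01],[0,0,-0.208]],
  [[-0.0828,-0.0451,-0.01],[0,0,0]],
  [[-0.0828,-0.0451,-0.01],[0,0,0]],
  [[-0.0828,-0.0451,-0.01],[0,0,0]],
  [[-0.0828,-0.0451,-0.01],[0,0,0]],
  [[-0.0828,-0.0451,-0.01],[0,0,0]],
  [[-0.0828,-0.0451,-0.01],[0,0,0]],
  [[-0.0828,-0.0451,-0.01],[0,0,0]],
  [[-0.0828,-0.0451,-0.01],[0,0,0]],
], grip=0)

```text
time_s: 1.9
ee_pos: [529.7, 292.1, 273.3]
ee_rot: [180.0, 0.0, 173.0]
force: [0.4, 1.2, -0.7]
gripper_width: 91.2
gripper_force: 0.0
```

Request:
send_rows([
  [[-0.0828,-0.0451,-0.01],[0,0,0]],
  [[-0.0828,-0.0451,-0.01],[0,0,0]],
  [[-0.0828,-0.0451,-0.01],[0,0,0]],
  [[0,0,0],[0,0,0]],
  [[0,0,0],[0,0,0]],
])

```text
time_s: 2.4
ee_pos: [643.8, 210.5, 287.2]
ee_rot: [180.0, -0.1, 172.9]
force: [-0.9, 1.4, -0.0]
gripper_width: 91.0
gripper_force: 0.0
```

```bash
python3 - <<'E'
from h import *
print(state()["ee_pos"],state()["ee_rot"],state()["qpos"],state()["force"],ray("wrist",280,210))
w=grab_frame("wrist");save("c.png",w,1.42);print(px("wrist",[646.4,215.3,162]),px("wrist",state()["ee_pos"]))
E
```

```text
[643.79872308 210.53610188 287.23784109] [ 1.79992565e+02 -7.57213229e-02  1.72912417e+02] [ 1.71180861e+01  2.65281174e+01  6.83949210e+01  3.79642840e-02
  8.51429782e+01 -6.57975624e+01] [-0.93536115  1.3710405  -0.03408722] (array([565.41265213, 220.9893709 , 444.35820608]), array([ 0.27387041, -0.0332197 , -0.96119569]))
[284.25805056 211.11259883] [278.13380079 280.4786659 ]
```

View pics/c.png

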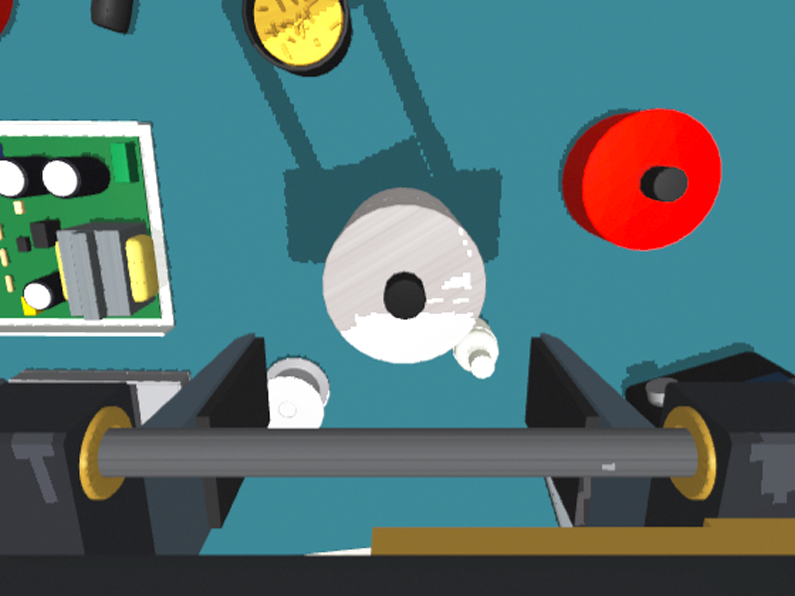

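The wrist view shows the steel lid, with its knob at display (405,297) and the flux bottle beside it well below finger level. The predicted knob pixel agrees within 2 px. I'll refine the position and then descend.

```bash
cat >> h.py <<'E'
def go(target,yaw=None):
    s=state();p=np.array(s["ee_pos"]);from scipy.spatial.transform import Rotation as Ro
    R=Ro.from_euler("xyz",s["ee_rot"],degrees=True).as_matrix()
    y=s["ee_rot"][2]; T=Ro.from_euler("xyz",[180,0,y if yaw is None else yaw],degrees=True).as_matrix()
    d=R.T@(np.array(target,float)-p)
    rv=Ro.from_matrix(R.T@T).as_rotvec()
    print("now",p.round(1),np.round(s["ee_rot"],2),"F",np.round(s["force"],1),"| shift",(d/500).round(4),"turn",(rv/.5).round(4),"(if turned first:",(T.T@(np.array(target,float)-p)/500).round(4),") mm",np.linalg.norm(d).round(1))
E
python3 - <<'E'
from h import *
w=grab_frame("wrist")
g=w[185:232,262:308].max(2);ys,xs=np.nonzero(g<75);u,v=xs.mean()+262,ys.mean()+185
X=atz("wrist",u,v,152);print(u,v,len(xs),X)
go([X[0],X[1],151])
E
```

```text
283.69363395225463 209.026525198939 754 [647.15554601 215.34485318 152.        ]
now [642.5 211.9 287.7] [ 1.7999e+02 -7.0000e-02  1.7306e+02] F [-0.7 -0.2 -0.3] | shift [-0.0087  0.0079  0.2735] turn [ 0.0004 -0.0023 -0.    ] (if turned first: [-0.0084  0.0079  0.2735] ) mm 136.9
```

Request:
send_rows([
  [[-0.0086,0.0072,0.06],[0,0,0]],
  [[0,0,0.08],[0,0,0]],
  [[0,0,0.07],[0,0,0]],
  [[0,0,0.04],[0,0,0]],
  [[0,0,0.024],[0,0,0]],
  [[0,0,0],[0,0,0]],
  [[0,0,0],[0,0,0]],
])

```text
time_s: 3.2
ee_pos: [648.2, 215.2, 152.2]
ee_rot: [179.9, 0.1, 173.1]
force: [-0.2, -0.2, 0.3]
gripper_width: 91.3
gripper_force: 0.0
```

Request:
send_rows([
  [[0,0,0],[0,0,0]],
  [[0,0,0],[0,0,0]],
  [[0,0,0],[0,0,0]],
  [[0,0,0],[0,0,0]],
  [[0,0,0],[0,0,0]],
  [[0,0,0],[0,0,0]],
  [[0,0,0],[0,0,0]],
  [[0,0,0],[0,0,0]],
], grip=1, grip_force=25)

```text
time_s: 4.0
ee_pos: [648.1, 214.3, 150.9]
ee_rot: [180.0, -0.0, 173.0]
force: [0.6, -0.2, -0.5]
gripper_width: 30.1
gripper_force: 0.0
```

Request:
send_rows([
  [[0,0,0],[0,0,0]],
  [[0,0,0],[0,0,0]],
  [[0,0,0],[0,0,0]],
  [[0,0,0],[0,0,0]],
])

```text
time_s: 4.4
ee_pos: [648.1, 214.2, 150.9]
ee_rot: [-180.0, -0.0, 173.0]
force: [0.7, 0.0, -0.3]
gripper_width: 23.0
gripper_force: 25.0
```

Request:
send_rows([
  [[0,0,-0.01],[0,0,0]],
  [[0,0,-0.02],[0,0,0]],
  [[0,0,-0.03],[0,0,0]],
  [[0,0,-0.04],[0,0,0]],
  [[0,0,-0.04],[0,0,0]],
  [[0,0,-0.02],[0,0,0]],
  [[0,0,0],[0,0,0]],
])

```text
time_s: 5.1
ee_pos: [648.9, 214.6, 233.2]
ee_rot: [179.9, 0.2, 173.0]
force: [0.3, 0.2, -1.8]
gripper_width: 23.2
gripper_force: 25.0
```

```bash
python3 - <<'E'
from h import *
go([472,343,150]);print(state()["gripper_width"],state()["gripper_force"])
save("d.png",grab_frame("side")[200:300,180:313],4.5)
E
```

```text
now [648.9 214.6 233.2] [179.9    0.21 173.02] F [ 0.3  0.2 -1.8] | shift [0.383  0.2117 0.1653] turn [0.0035 0.0072 0.    ] (if turned first: [0.3824 0.212  0.1663] ) mm 233.9
23.24877392773424 24.999674611820097
```

View pics/d.png

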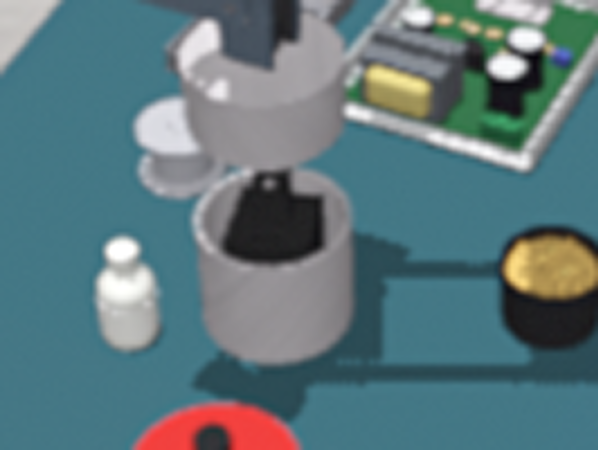

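The lid is lifted cleanly. The pot stayed put, and the gauge handle stands in the block at (270,200) in the crop. Now I carry the lid to clear bench.

Request:
send_rows([
  [[0.03,0.017,0],[0,0,0]],
  [[0.06,0.033,0],[0,0,0]],
  [[0.07,0.039,0],[0,0,0]],
  [[0.07,0.039,0],[0,0,0]],
  [[0.07,0.039,0.01],[0,0,0]],
  [[0.05,0.028,0.03],[0,0,0]],
  [[0.033,0.018,0.05],[0,0,0]],
  [[0,0,0.06],[0,0,0]],
  [[0,0,0.06],[0,0,0]],
  [[0,0,0.04],[0,0,0]],
])

```text
time_s: 6.15
ee_pos: [467.9, 342.7, 102.9]
ee_rot: [-179.8, -0.3, 173.1]
force: [0.4, -0.8, -2.8]
gripper_width: 23.4
gripper_force: 25.0
```

Request:
send_rows([
  [[0,0,0.02],[0,0,0]],
  [[0,0,0.01],[0,0,0]],
  [[0,0,0],[0,0,0]],
  [[0,0,0],[0,0,0]],
])

```text
time_s: 6.55
ee_pos: [471.4, 343.7, 91.9]
ee_rot: [179.9, 0.1, 173.0]
force: [-0.5, 0.3, -1.1]
gripper_width: 23.5
gripper_force: 25.0
```

Request:
send_rows([
  [[0,0,0.016],[0,0,0]],
  [[0,0,0.01],[0,0,0]],
  [[0,0,0.006],[0,0,0]],
  [[0,0,0.002],[0,0,0]],
  [[0,0,0.002],[0,0,0]],
  [[0,0,0.002],[0,0,0]],
  [[0,0,0],[0,0,0]],
  [[0,0,0],[0,0,0]],
])

```text
time_s: 7.35
ee_pos: [471.0, 343.3, 72.8]
ee_rot: [180.0, 0.0, 173.0]
force: [-1.9, -0.8, 5.7]
gripper_width: 23.2
gripper_force: 25.0
```

Request:
send_rows([
  [[0,0,0],[0,0,0]],
  [[0,0,0],[0,0,0]],
  [[0,0,0],[0,0,0]],
  [[0,0,0],[0,0,0]],
  [[0,0,0],[0,0,0]],
  [[0,0,0],[0,0,0]],
], grip=0)

```text
time_s: 7.95
ee_pos: [471.0, 343.3, 71.9]
ee_rot: [180.0, 0.0, 173.0]
force: [0.1, 0.4, 0.4]
gripper_width: 68.1
gripper_force: 0.0
```

Request:
send_rows([
  [[0,0,-0.02],[0,0,0]],
  [[0,0,-0.06],[0,0,0]],
  [[0,0,-0.09],[0,0,0]],
  [[0,0,-0.09],[0,0,0]],
  [[0,0,-0.09],[0,0,0]],
  [[-0.065,-0.035,-0.02],[0,0,0]],
  [[-0.08,-0.044,0],[0,0,0]],
  [[-0.08,-0.044,0],[0,0,0]],
  [[-0.08,-0.044,0],[0,0,0]],
  [[-0.078,-0.045,0],[0,0,0]],
])

```text
time_s: 8.95
ee_pos: [649.4, 213.6, 258.0]
ee_rot: [180.0, 0.1, 173.0]
force: [0.6, 0.0, -0.5]
gripper_width: 91.0
gripper_force: 0.0
```

Request:
send_rows([
  [[0,0,0],[0,0,0]],
  [[0,0,0],[0,0,0]],
  [[0,0,0],[0,0,0]],
])

```text
time_s: 9.25
ee_pos: [647.3, 215.4, 257.4]
ee_rot: [180.0, -0.0, 173.1]
force: [-0.2, 0.7, -0.3]
gripper_width: 91.2
gripper_force: 0.0
```

```bash
python3 - <<'E'
from h import *
w=grab_frame("wrist");grab_frame("side");grab_frame("top")
go([647,215,101]);print(state()["gripper_width"])
for c in("wrist","top","side"):
  for n in("gauge","pot","lid"):
    for r in trace(c,n)[:2]:
        ys,xs=np.nonzero(r["pixels"]);rc=cv2.minAreaRect(np.c_[xs,ys].astype(np.float32))
        print(c,n,round(r["p"],2),r["bbox"],xs.mean().round(1),ys.mean().round(1),rc)
print(px("wrist",[647,215,124]),px("wrist",[657,215,124]))
save("e.png",w[110:310,180:400],3.4)
E
```

```text
now [647.2 215.9 257.6] [1.7998e+02 2.0000e-02 1.7312e+02] F [ 0.1 -0.1  0.6] | shift [ 3.000e-04 -1.900e-03  3.132e-01] turn [0.0008 0.0006 0.    ] (if turned first: [ 2.000e-04 -1.800e-03  3.132e-01] ) mm 156.6
91.56528782097867
wrist gauge 0.75 [263.5, 177.2, 22.7, 45.5] 277.6 199.4 ((277.2884826660156, 199.55767822265625), (38.590545654296875, 20.435449600219727), 74.74488067626953)
wrist gauge 0.46 [37.1, 0.2, 32.2, 15.4] 57.3 4.5 ((55.5, 6.0), (12.0, 29.0), 90.0)
wrist pot 0.84 [224.0, 131.8, 109.9, 111.8] 278.0 187.4 ((278.2500305175781, 189.25), (108.18732452392578, 108.8944320678711), 45.0)
wrist lid 0.75 [396.0, 70.6, 123.6, 106.9] 460.7 123.6 ((459.5, 124.5), (107.0, 121.0), 90.0)
wrist lid 0.58 [342.8, 0.0, 108.6, 37.2] 390.7 14.8 ((394.4999694824219, 18.499996185302734), (108.99998474121094, 36.99999237060547), 0.0)
top pot 0.65 [166.4, 227.3, 21.4, 33.4] 176.0 246.4 ((174.79412841796875, 246.67649841308594), (31.28709602355957, 20.130455017089844), 75.96376037597656)
top pot 0.57 [229.0, 180.9, 6.8, 18.9] 231.4 190.8 ((231.5, 189.0), (18.0, 5.0), 90.0)
top lid 0.97 [146
[... 318 characters left out ...]
5.7, 5.0, 13.5] 239.8 242.1 ((239.5, 242.0), (14.0, 9.0), 90.0)
side gauge 0.43 [282.2, 169.7, 39.0, 31.0] 301.1 186.3 ((299.2296447753906, 187.00413513183594), (42.85848617553711, 21.429243087768555), 15.068490028381348)
side pot 0.67 [226.9, 236.6, 29.1, 42.1] 240.8 260.0 ((240.5, 259.0), (42.0, 33.0), 90.0)
side pot 0.67 [212.8, 221.9, 16.8, 20.1] 219.7 232.1 ((219.4554443359375, 232.05442810058594), (22.48784065246582, 18.408187866210938), 84.2894058227539)
side lid 0.88 [281.0, 336.2, 42.0, 48.0] 301.2 360.8 ((301.0, 361.0), (46.0, 42.0), 90.0)
side lid 0.8 [264.6, 289.0, 40.5, 44.0] 285.0 307.8 ((285.0, 308.0), (40.0, 38.0), 90.0)
[278.86384039 203.42052338] [280.35756808 215.22225247]
```

View pics/e.png

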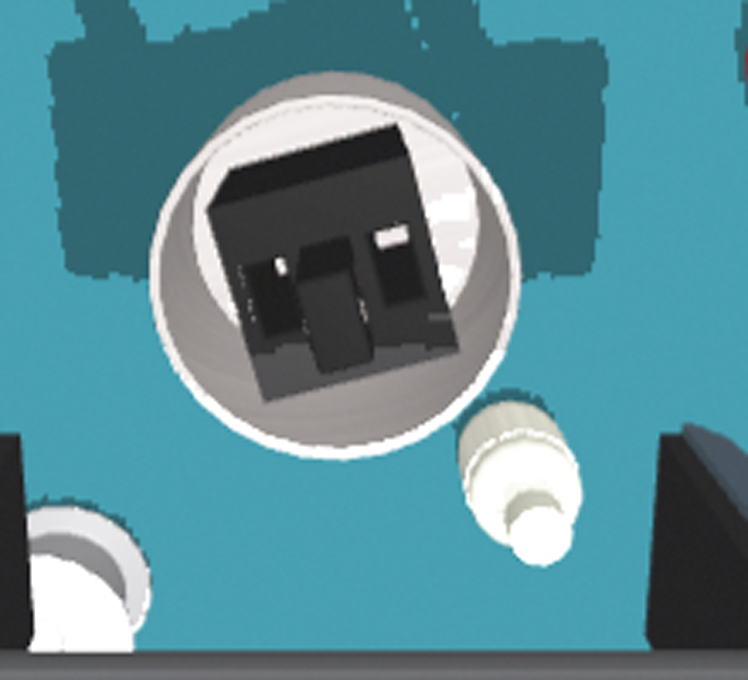

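The wrist crop shows the gauge handle's top at crop (336,317), raw (278.8,203.2), against a prediction of (278.9,203.4). It stands in the middle slot, turned a little to the tool axes. I'll get the yaw from the block and handle edges, plus the heat sink geometry.

```bash
python3 - <<'E'
from h import *
f=lambda x,y,z:atz("wrist",180+x/3.4,110+y/3.4,z)
ang=lambda a,b:np.degrees(np.arctan2(*(b-a)[[1,0]])).round(1)
P=[f(208,208,82),f(265,402,82),f(460,350,82),f(410,163,82)]
print("block",[p.round(1)[:2] for p in P],ang(P[0],P[1]),ang(P[3],P[2]),ang(P[1],P[2]))
H=[f(297,278,124),f(317,373,124),f(374,356,124),f(355,265,124)]
print("handle",[p.round(1)[:2] for p in H],ang(H[0],H[1]),ang(H[3],H[2]),ang(H[1],H[2]),np.mean(H,0))
print(ang(f(250,275,82),f(268,340,82)),ang(f(375,240,82),f(390,305,82)))
E
```

```text
block [array([624.3, 183.5]), array([679.8, 191.1]), array([671.4, 246. ]), array([618.9, 237.8])] 7.7 8.9 98.7
handle [array([636.3, 207.1]), array([660.1, 208.8]), array([657.5, 222.8]), array([634.9, 220.9])] 4.2 4.8 100.4 [647.20371707 214.89557918 124.        ]
7.1 6.3
```

Request:
send_rows([
  [[0,-0.001,0.04],[0,0,-0.25]],
  [[0,0,0.07],[0,0,-0.25]],
  [[0,0,0.08],[0,0,0]],
  [[0,0,0.06],[0,0,0]],
  [[0,0,0.04],[0,0,0]],
  [[0,0,0.021],[0,0,0]],
  [[0,0,0],[0,0,0]],
  [[0,0,0],[0,0,0]],
], grip=0.3)

```text
time_s: 10.65
ee_pos: [648.9, 214.5, 102.5]
ee_rot: [180.0, 0.1, -172.7]
force: [-0.2, 0.4, 0.8]
gripper_width: 63.9
gripper_force: 0.0
```

Request:
send_rows([
  [[0,0,0],[0,0,0]],
  [[0,0,0],[0,0,0]],
  [[0,0,0],[0,0,0]],
  [[0,0,0],[0,0,0]],
  [[0,0,0],[0,0,0]],
  [[0,0,0],[0,0,0]],
  [[0,0,0],[0,0,0]],
  [[0,0,0],[0,0,0]],
], grip=1, grip_force=25)

```text
time_s: 11.45
ee_pos: [648.1, 214.3, 101.4]
ee_rot: [180.0, -0.0, -172.7]
force: [-1.1, 0.4, 0.7]
gripper_width: 13.6
gripper_force: 25.0
```

Request:
send_rows([
  [[0,0,-0.006],[0,0,0]],
  [[0,0,-0.014],[0,0,0]],
  [[0,0,-0.03],[0,0,0]],
  [[0,0,-0.04],[0,0,0]],
  [[0,0,-0.05],[0,0,0]],
  [[0,0,-0.05],[0,0,0]],
  [[0,0,-0.04],[0,0,0]],
  [[0,0,-0.02],[0,0,0]],
  [[0,0,0],[0,0,0]],
  [[0,0,0],[0,0,0]],
])

```text
time_s: 12.45
ee_pos: [647.7, 214.1, 225.6]
ee_rot: [-180.0, -0.1, -172.7]
force: [-0.2, 0.0, -1.2]
gripper_width: 14.2
gripper_force: 25.0
```

```bash
python3 - <<'E'
from h import *
go([575,-40,280],173);print(state()["gripper_width"],state()["gripper_force"])
grab_frame("side");t=grab_frame("top")
for c in("top","side"):
  for n in("gauge","pot","lid"):
    for r in trace(c,n)[:2]:print(c,n,round(r["p"],2),r["bbox"])
  for n,X in(("tip",[648,214,132]),("pot",[647,215,84])):print(c,n,px(c,X))
save("f.png",t[165:235,270:370],7)
E
```

```text
now [647.7 214.1 225.6] [-1.7999e+02 -8.0000e-02 -1.7266e+02] F [-0.2  0.  -1.2] | shift [ 0.2093 -0.4856 -0.1084] turn [-0.0007 -0.0028  0.5007] (if turned first: [ 0.0823 -0.5222 -0.1088] ) mm 269.9
14.248621636162005 24.99988228082657
top lid 0.98 [163.2, 227.4, 25.5, 35.0]
top lid 0.94 [146.4, 190.8, 30.3, 31.4]
top tip [213.53557335 182.47520963]
top pot [215.69968869 186.81132858]
side gauge 0.21 [333.7, 167.6, 43.3, 11.6]
side pot 0.85 [227.0, 232.9, 30.6, 47.9]
side lid 0.85 [264.2, 285.7, 41.2, 45.4]
side lid 0.72 [201.6, 251.8, 15.0, 25.3]
side tip [239.19856335 234.70492839]
side pot [240.08300814 247.60912634]
```

View pics/f.png

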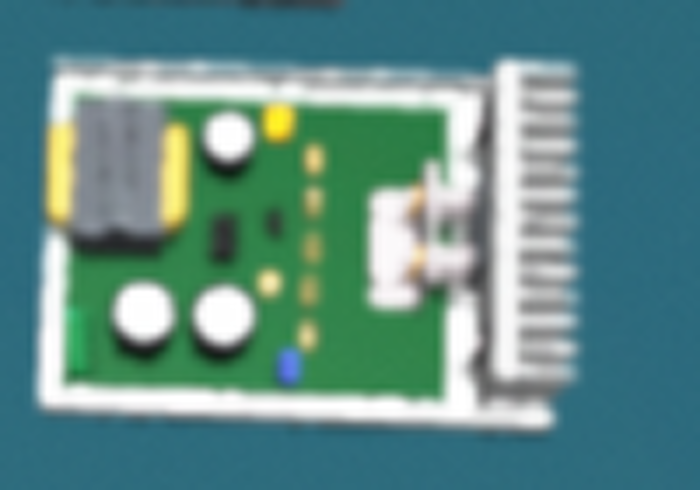

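The gauge is out and held (14.2 mm opening). The crop shows the heat sink's flat edge at crop x≈497, y from 62 to 382, and the clamp around (370–480, 190–305). I'm moving beside it for a wrist view.

Request:
send_rows([
  [[0,0,0],[0,0,0.25]],
  [[0,0,0],[0,0,0.25]],
  [[0.005,-0.06,0],[0,0,0]],
  [[0.008,-0.09,0],[0,0,0]],
  [[0.008,-0.09,0],[0,0,0]],
  [[0.008,-0.09,0],[0,0,0]],
  [[0.008,-0.09,0],[0,0,0]],
  [[0.008,-0.09,0],[0,0,0]],
  [[0.008,-0.09,0],[0,0,0]],
  [[0.005,-0.06,0],[0,0,0]],
])

```text
time_s: 13.85
ee_pos: [578.3, -112.5, 226.6]
ee_rot: [-180.0, 0.0, 172.9]
force: [0.6, -0.2, -1.9]
gripper_width: 13.5
gripper_force: 25.0
```

Request:
send_rows([
  [[0.002,-0.04,0],[0,0,0]],
  [[0,0,0],[0,0,0]],
  [[0,0,0],[0,0,0]],
  [[0,0,0],[0,0,0]],
])

```text
time_s: 14.25
ee_pos: [576.0, -128.5, 226.4]
ee_rot: [180.0, 0.0, 173.1]
force: [-0.2, 0.3, -1.4]
gripper_width: 14.2
gripper_force: 25.0
```

```bash
python3 - <<'E'
from h import *
a=atz("top",341.2,173.9,85);b=atz("top",341.2,219.6,85);print(a,b,np.degrees(np.arctan2(*(a-b)[[1,0]])))
go([575,-130,225],173)
w=grab_frame("wrist");grab_frame("top")
for n in("heatsink","clamp_plate","clamp","gauge"):
  for r in trace("wrist",n)[:2]:print(n,round(r["p"],2),r["bbox"])
m=(a+b)/2;u,v=px("wrist",m);print(m,u,v)
u,v=int(u),int(v);y0=max(0,min(v-100,220));x0=max(0,min(u-110,300));print(x0,y0)
cv2.imwrite("w1.png",w[:,:,::-1])
save("g.png",w[y0:y0+200,x0:x0+260],3)
E
```

```text
[ 655.02362051 -198.5404142    85.        ] [ 503.21059723 -180.6399904    85.        ] -6.7247520215960375
now [ 576.  -128.5  226.4] [179.96   0.   173.07] F [-0.2  0.3 -1.4] | shift [ 0.0017 -0.0033  0.0028] turn [0.0013 0.0001 0.0024] (if turned first: [ 0.0017 -0.0033  0.0028] ) mm 2.3
heatsink 0.63 [158.9, 120.7, 65.4, 148.0]
clamp_plate 0.87 [208.5, 177.5, 53.6, 64.7]
clamp 0.69 [212.2, 169.4, 60.3, 73.5]
gauge 0.74 [262.0, 211.3, 32.4, 89.7]
[ 579.11710887 -189.5902023    85.        ] 207.09856338660987 214.1305895058948
97 114
```

View pics/g.png

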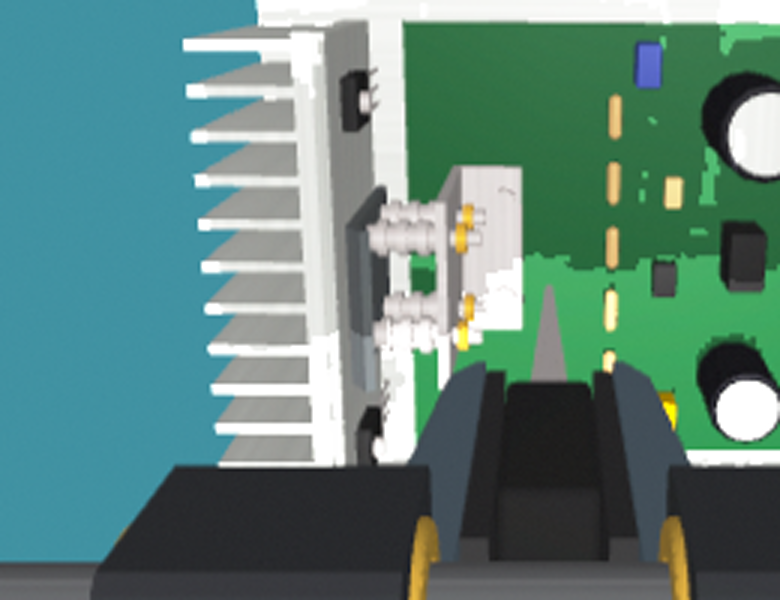

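The view shows the heat sink's top edge at crop x≈320–340, its face falling away to the right, and the plate's lip from (347,222) to (358,388). The gauge tip is at (548,285). Next I refine with pixel profiles.

```bash
python3 - <<'E'
from h import *
w=cv2.imread("w1.png").astype(int)
for r in (262,290,306,322,345):
    v=114+r//3; print(v,[int(x) for x in w[v,194:226].mean(1)])
for x in(349,354): print(x,[int(q) for q in w[180:250,97+x//3].mean(1)])
print("tip pred",px("wrist",[576,-128.5,132]),"seen",97+548/3,114+285/3)
for z in(85,89): print(z,[atz("wrist",97+x/3,114+306/3,z).round(1)[:2] for x in(330,340,349,355)])
print(px("wrist",[579,-189,82]),px("wrist",[579,-186,82]))
E
```

```text
201 [188, 187, 189, 190, 224, 232, 231, 234, 234, 232, 217, 213, 210, 209, 178, 138, 132, 132, 116, 89, 86, 86, 85, 99, 104, 104, 87, 66, 65, 65, 63, 65]
210 [155, 156, 154, 154, 181, 232, 233, 233, 235, 233, 225, 213, 214, 210, 212, 144, 134, 134, 133, 93, 86, 87, 86, 97, 105, 105, 104, 69, 64, 64, 64, 64]
216 [229, 229, 231, 233, 233, 235, 233, 234, 236, 234, 231, 212, 216, 212, 212, 161, 136, 133, 133, 101, 87, 86, 85, 90, 103, 104, 104, 76, 65, 64, 104, 222]
221 [152, 153, 154, 155, 155, 219, 233, 233, 235, 234, 232, 218, 215, 213, 213, 180, 139, 133, 134, 113, 88, 87, 86, 87, 102, 103, 104, 120, 142, 151, 185, 188]
229 [255, 255, 255, 255, 255, 255, 255, 255, 255, 255, 255, 255, 254, 254, 253, 253, 163, 134, 135, 133, 122, 121, 122, 120, 140, 156, 157, 158, 155, 175, 250, 251]
349 [131, 130, 130, 131, 131, 131, 130, 112, 86, 76, 85, 88, 87, 87, 88, 88, 88, 88, 89, 88, 88, 89, 89, 90, 89, 90, 90, 92, 91, 92, 93, 91, 99, 102, 101, 101, 101, 109, 111, 112, 112, 113, 113, 120, 123, 123, 123, 129, 133, 133, 134, 133, 133, 133, 133, 134, 134, 135, 136, 136, 136, 136, 136, 137, 135, 136, 135, 135, 135, 135]
354 [131, 131, 130, 131, 122, 90, 74, 73, 72, 72, 73, 82, 85, 84, 85, 86, 87, 85, 85, 86, 86, 86, 85, 87, 85, 86, 86, 86, 86, 85, 87, 87, 87, 87, 88, 87, 86, 85, 86, 86, 86, 87, 87, 86, 89, 113, 121, 121, 121, 121, 122, 121, 122, 121, 121, 121, 122, 121, 122, 122, 122, 122, 128, 134, 135, 135, 136, 135, 136, 137]
tip pred [279.15967324 219.16483183] seen 279.66666666666663 209.0
85 [array([ 580.7, -190. ]), array([ 581.1, -187.2]), array([ 581.4, -184.7]), array([ 581.6, -183. ])]
89 [array([ 579.6, -189. ]), array([ 579.9, -186.3]), array([ 580.2, -183.8]), array([ 580.4, -182.2])]
[208.43061007 212.89382886] [211.94192457 212.48507611]
```

Gap at the mouth is about 3.4 mm: face column 209.2, plate column 213.2 at z=82. The gap centre comes to about (580.5,-187.4), and the gauge tip column is within 0.5 px of prediction. I'll move above it.

Request:
send_rows([
  [[-0.005,-0.025,0],[0,0,0]],
  [[-0.008,-0.04,0],[0,0,0]],
  [[-0.007,-0.035,0.01],[0,0,0]],
  [[-0.0033,-0.0158,0.02],[0,0,0]],
  [[0,0,0.02],[0,0,0]],
  [[0,0,0.013],[0,0,0]],
  [[0,0,0],[0,0,0]],
  [[0,0,0],[0,0,0]],
  [[0,0,0],[0,0,0]],
  [[0,0,0],[0,0,0]],
])

```text
time_s: 15.55
ee_pos: [580.6, -188.1, 195.5]
ee_rot: [-180.0, 0.1, 173.1]
force: [0.6, -0.8, -1.0]
gripper_width: 13.9
gripper_force: 25.0
```

```bash
python3 - <<'E'
from h import *
go([580.5,-187.4,185]);s=state();print(s["gripper_width"],s["force"])
w=grab_frame("wrist");p=np.array(s["ee_pos"])
for X in([p[0]-7,p[1],p[2]-94.4],[580.5,-188.8,82],[580.5,-185.4,82]):print(px("wrist",X).round(1))
u,v=px("wrist",[580.5,-187.4,82]).astype(int);x0,y0=u-50,v-55;print(x0,y0)
save("i.png",w[y0:y0+90,x0:x0+100],6.5)
E
```

```text
now [ 580.6 -188.1  195.5] [-1.7999e+02  6.0000e-02  1.7305e+02] F [ 0.6 -0.8 -1. ] | shift [0.0004 0.0013 0.021 ] turn [-0.0002  0.0021 -0.    ] (if turned first: [0.0004 0.0013 0.021 ] ) mm 10.5
13.885622427412297 [ 0.58211425 -0.80507974 -0.99830548]
[277.6 209.7]
[277.9 211.4]
[282.4 210.9]
229 156
```

View pics/i.png

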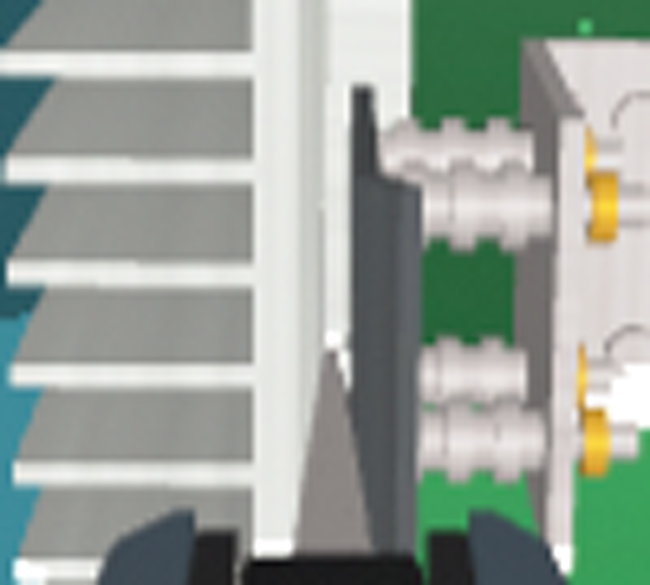

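The view shows the gap between the face at crop x≈326 and the plate edge at ≈352, with the blade tip at x≈330. A shift of about 0.9 mm towards the plate centres it, so I correct and descend gently.

Request:
send_rows([
  [[0,0.0018,0],[0,0,0]],
  [[0,0,0.01],[0,0,0]],
  [[0,0,0.01],[0,0,0]],
  [[0,0,0.01],[0,0,0]],
  [[0,0,0.006],[0,0,0]],
  [[0,0,0.006],[0,0,0]],
  [[0,0,0.004],[0,0,0]],
  [[0,0,0],[0,0,0]],
  [[0,0,0],[0,0,0]],
  [[0,0,0],[0,0,0]],
])

```text
time_s: 16.6
ee_pos: [580.6, -187.5, 172.1]
ee_rot: [-180.0, 0.0, 173.0]
force: [0.1, 0.6, -0.9]
gripper_width: 14.1
gripper_force: 25.0
```

Request:
send_rows([
  [[0,0,0.004],[0,0,0]],
  [[0,0,0.004],[0,0,0]],
  [[0,0,0.004],[0,0,0]],
  [[0,0,0.004],[0,0,0]],
  [[0,0,0],[0,0,0]],
  [[0,0,0],[0,0,0]],
  [[0,0,0],[0,0,0]],
  [[0,0,0],[0,0,0]],
])

```text
time_s: 17.4
ee_pos: [580.5, -187.5, 164.0]
ee_rot: [180.0, 0.0, 173.0]
force: [0.1, -0.5, -1.0]
gripper_width: 13.9
gripper_force: 25.0
```

Request:
send_rows([
  [[0,0,0.004],[0,0,0]],
  [[0,0,0.004],[0,0,0]],
  [[0,0,0],[0,0,0]],
  [[0,0,0],[0,0,0]],
  [[0,0,0],[0,0,0]],
  [[0,0,0],[0,0,0]],
])

```text
time_s: 18.0
ee_pos: [580.5, -187.5, 160.0]
ee_rot: [180.0, 0.0, 173.0]
force: [0.2, 0.4, -0.6]
gripper_width: 14.1
gripper_force: 25.0
```

```bash
cat > f.py <<'E'
from h import *
import sys
F=[];P=[]
for i in range(int(sys.argv[1]) if len(sys.argv)>1 else 6):
    s=state();F.append(np.r_[s["force"],s["torque"]]);P.append(s["ee_pos"]);grab_frame("wrist")
c,q=np.cos(np.radians(-6.9)),np.sin(np.radians(-6.9));m=np.mean(F,0)
print("Fgap_y",(-q*m[0]+c*m[1]).round(2),"Fz",m[2].round(2),"T",m[3:].round(3),"std",np.std(F,0)[:3].round(2),"P",np.mean(P,0).round(2),s["time_s"],s["gripper_force"])
E
python3 f.py
```

```text
Fgap_y 0.23 Fz -0.8 T [ 0.033  0.011 -0.002] std [0.49 0.62 0.31] P [ 580.48 -187.47  159.98] 18.25 24.999863505363464
```

Request:
send_rows([
  [[0,-0.0008,0],[0,0,0]],
  [[0,0,0],[0,0,0]],
  [[0,0,0],[0,0,0]],
])

```text
time_s: 18.6
ee_pos: [580.4, -187.7, 159.9]
ee_rot: [180.0, -0.0, 173.0]
force: [-0.2, 2.0, -0.5]
gripper_width: 14.0
gripper_force: 25.0
```

```bash
python3 f.py
```

```text
Fgap_y 1.33 Fz -0.47 T [ 0.298 -0.037 -0.004] std [0.49 0.68 0.3 ] P [ 580.43 -187.67  159.95] 18.85 24.999963641166687
```

Request:
send_rows([
  [[0,-0.0008,0],[0,0,0]],
  [[0,0,0],[0,0,0]],
  [[0,0,0],[0,0,0]],
])

```text
time_s: 19.2
ee_pos: [580.4, -187.8, 159.9]
ee_rot: [179.9, 0.0, 173.0]
force: [0.5, 3.0, -1.0]
gripper_width: 13.7
gripper_force: 25.0
```

```bash
python3 f.py
```

```text
Fgap_y 3.24 Fz 0.15 T [ 0.922 -0.105 -0.007] std [0.41 0.46 0.78] P [ 580.42 -187.84  159.93] 19.45 25.002450942993164
```

Contact with the heat sink starts at y≈-187.6, and the compliance is soft at about 8 N/mm. I'll back off slightly and follow the wedge down.

Request:
send_rows([
  [[0,0.001,0],[0,0,0]],
  [[0,0.0002,0.004],[0,0,0]],
  [[0,0.0002,0.004],[0,0,0]],
  [[0,0.0002,0.004],[0,0,0]],
  [[0,0,0],[0,0,0]],
  [[0,0,0],[0,0,0]],
])

```text
time_s: 20.1
ee_pos: [580.5, -187.5, 153.6]
ee_rot: [180.0, -0.0, 173.0]
force: [1.3, 3.6, -1.5]
gripper_width: 13.6
gripper_force: 25.0
```

```bash
python3 f.py
```

```text
Fgap_y 3.07 Fz -1.73 T [ 0.764 -0.33  -0.   ] std [0.44 0.44 0.56] P [ 580.47 -187.5   153.59] 20.35 25.000560879707336
```

Request:
send_rows([
  [[0,0.0001,0.003],[0,0,0]],
  [[0,0.0001,0.003],[0,0,0]],
  [[0,0,0],[0,0,0]],
  [[0,0,0],[0,0,0]],
])

```text
time_s: 20.8
ee_pos: [580.4, -187.4, 151.0]
ee_rot: [180.0, 0.0, 173.0]
force: [0.9, 3.0, 1.3]
gripper_width: 14.3
gripper_force: 25.0
```

```bash
python3 f.py
```

```text
Fgap_y 3.11 Fz 1.7 T [ 0.804 -0.124 -0.018] std [0.74 0.22 0.49] P [ 580.46 -187.38  151.03] 21.05 25.001529157161713
```

Request:
send_rows([
  [[0,0.0008,0],[0,0,0]],
  [[0,0,0],[0,0,0]],
  [[0,0,0],[0,0,0]],
  [[0,0,0],[0,0,0]],
])

```text
time_s: 21.5
ee_pos: [580.5, -187.3, 150.9]
ee_rot: [-180.0, 0.0, 173.0]
force: [-0.1, 1.2, 1.6]
gripper_width: 14.0
gripper_force: 25.0
```

```bash
python3 f.py
```

```text
Fgap_y 1.06 Fz 0.75 T [ 0.297 -0.037  0.006] std [0.19 0.5  0.6 ] P [ 580.47 -187.25  150.88] 21.75 25.000022649765015
```

Request:
send_rows([
  [[0,0.0003,0.003],[0,0,0]],
  [[0,0.0003,0.003],[0,0,0]],
  [[0,0,0],[0,0,0]],
  [[0,0,0],[0,0,0]],
  [[0,0,0],[0,0,0]],
])

```text
time_s: 22.3
ee_pos: [580.5, -187.0, 147.6]
ee_rot: [-180.0, -0.0, 173.0]
force: [0.6, -2.1, -1.5]
gripper_width: 13.9
gripper_force: 25.0
```

```bash
python3 f.py
```

```text
Fgap_y -2.05 Fz -1.66 T [-0.404 -0.076  0.009] std [0.53 0.66 0.29] P [ 580.46 -186.98  147.7 ] 22.55 24.999960958957672
```

Request:
send_rows([
  [[0,0.0002,0.003],[0,0,0]],
  [[0,0.0002,0.003],[0,0,0]],
  [[0,0,0],[0,0,0]],
  [[0,0,0],[0,0,0]],
  [[0,0,0],[0,0,0]],
])

```text
time_s: 23.1
ee_pos: [580.7, -186.8, 145.1]
ee_rot: [-180.0, 0.0, 173.0]
force: [-0.6, -4.2, -1.0]
gripper_width: 13.9
gripper_force: 25.0
```

```bash
python3 f.py
```

```text
Fgap_y -3.82 Fz 0.44 T [-0.819  0.037  0.014] std [0.56 0.4  0.92] P [ 580.68 -186.71  145.04] 23.35 25.001431703567505
```

Request:
send_rows([
  [[0,-0.0007,0],[0,0,0]],
  [[0,0,0],[0,0,0]],
  [[0,0,0],[0,0,0]],
  [[0,0,0],[0,0,0]],
])

```text
time_s: 23.8
ee_pos: [580.6, -186.8, 145.0]
ee_rot: [180.0, 0.0, 173.0]
force: [-0.9, -4.1, 0.0]
gripper_width: 14.0
gripper_force: 25.0
```

```bash
python3 f.py
```

```text
Fgap_y -3.38 Fz 0.6 T [-0.767 -0.056 -0.008] std [0.57 0.43 0.47] P [ 580.64 -186.81  145.01] 24.05 25.001201033592224
```

Request:
send_rows([
  [[0,-0.0008,0],[0,0,0]],
  [[0,0,0],[0,0,0]],
  [[0,0,0],[0,0,0]],
  [[0,0,0],[0,0,0]],
])

```text
time_s: 24.5
ee_pos: [580.6, -187.0, 144.9]
ee_rot: [180.0, 0.0, 173.0]
force: [0.4, -1.8, 1.0]
gripper_width: 14.0
gripper_force: 25.0
```

```bash
python3 f.py
```

```text
Fgap_y -1.64 Fz 1.13 T [-0.388 -0.152 -0.005] std [0.53 0.59 0.35] P [ 580.58 -187.01  144.95] 24.75 25.0002658367157
```

Request:
send_rows([
  [[0,-0.0006,0],[0,0,0]],
  [[0,0,0],[0,0,0]],
  [[0,0,0],[0,0,0]],
  [[0,0,0],[0,0,0]],
])

```text
time_s: 25.2
ee_pos: [580.6, -187.1, 145.0]
ee_rot: [180.0, 0.0, 173.0]
force: [0.8, -0.5, 2.4]
gripper_width: 14.0
gripper_force: 25.0
```

```bash
python3 f.py
```

```text
Fgap_y 0.67 Fz 2.04 T [ 0.266 -0.341 -0.007] std [0.42 0.85 0.37] P [ 580.55 -187.14  144.95] 25.45 25.000363290309906
```

Request:
send_rows([
  [[0,0.0001,0.002],[0,0,0]],
  [[0,0,0.002],[0,0,0]],
  [[0,0.0001,0.002],[0,0,0]],
  [[0,0,0],[0,0,0]],
  [[0,0,0],[0,0,0]],
  [[0,0,0],[0,0,0]],
  [[0,0,0],[0,0,0]],
])

```text
time_s: 26.2
ee_pos: [580.4, -187.1, 142.0]
ee_rot: [180.0, -0.0, 173.0]
force: [0.5, 2.3, 5.2]
gripper_width: 13.9
gripper_force: 25.0
```

```bash
python3 f.py 10
```

```text
Fgap_y 3.36 Fz 5.34 T [ 0.881 -0.065 -0.019] std [0.45 0.45 0.22] P [ 580.36 -187.09  142.  ] 26.65 25.00270664691925
```

Request:
send_rows([
  [[0,0.0006,0],[0,0,0]],
  [[0,0,0],[0,0,0]],
  [[0,0,0],[0,0,0]],
  [[0,0,0],[0,0,0]],
  [[0,0,0],[0,0,0]],
])

```text
time_s: 27.2
ee_pos: [580.4, -187.0, 142.0]
ee_rot: [180.0, -0.0, 173.0]
force: [-0.2, 3.0, 5.4]
gripper_width: 14.3
gripper_force: 25.0
```

```bash
python3 f.py 10; python3 - <<'E'
from h import *
s=state();p=np.array(s["ee_pos"]);w=grab_frame("wrist");save("j.png",np.hstack([cv2.resize(w[150:280,200:360],(480,390)),cv2.resize(grab_frame("side")[160:350,180:340],(320,390))]))
E
```

```text
Fgap_y 2.9 Fz 5.25 T [ 0.744 -0.04  -0.002] std [0.47 0.44 0.53] P [ 580.37 -187.03  141.99] 27.65 25.00207543373108
```

View pics/j.png

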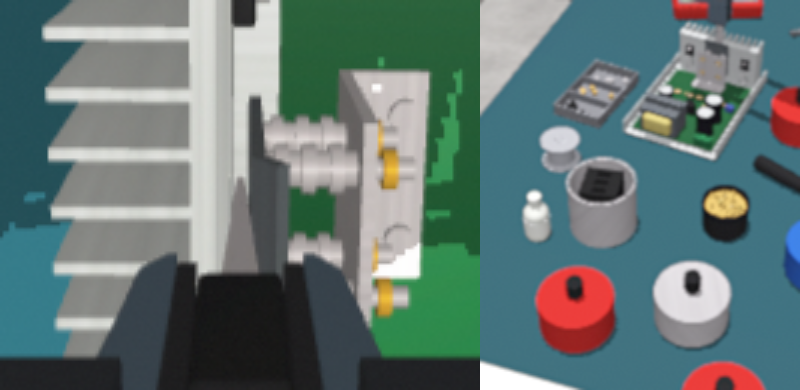

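The blade sits in the gap between both faces, the lid is level on the bench and the pot is upright. I'll balance the sideways load a little more.

Request:
send_rows([
  [[0,0.0007,0],[0,0,0]],
  [[0,0,0],[0,0,0]],
  [[0,0,0],[0,0,0]],
  [[0,0,0],[0,0,0]],
  [[0,0,0],[0,0,0]],
])

```text
time_s: 28.3
ee_pos: [580.4, -187.0, 142.0]
ee_rot: [-180.0, -0.0, 173.0]
force: [-0.9, 1.7, 5.7]
gripper_width: 14.1
gripper_force: 25.0
```

```bash
python3 f.py 10
```

```text
Fgap_y 2.2 Fz 5.1 T [ 0.55   0.022 -0.009] std [0.37 0.59 0.58] P [ 580.37 -186.97  141.99] 28.75 25.001320838928223
```

```bash
python3 -c "
from workcell import *
print(job_done())"
```

```text
the job is handed in; nothing more can be done
None
```

I handed the job in at about 29 s, but no verdict came back. The lid stands right way up on clear bench, and the gauge is held upright and still, about 34 mm down in the gap, with about 6 N of drag and an estimated 4–5 N on the plate.

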